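Take the reverse-threaded blade nut off a bedside fan

ROBOT

A 6-joint arm with a two-finger parallel gripper is mounted at the origin on the work surface. World frame = base frame: x ahead of the robot, y to its left, z up, the work surface at z = 0. Lengths are in mm, angles in rad, forces in N, time in s.
With the tool pointing down it reaches from about 350 to 775 mm from the base axis. Payload 5.5 kg.
Tool frame: the origin (TCP) lies between the finger pads; the fingertips stand 14 mm ahead of it and the grasp point (between the pads) lies 5 mm behind it; z points along the fingers, y is the line along which they close (so a half turn about z gives the same grasp; the last joint's range is limited). The gripper opens to 85 mm and grips with 20 to 120 N. Pads are 22 mm wide; open, the fingers measure 114 mm over their backs; the gripper's body (76 mm by 85 mm) begins 54 mm behind the grasp point. The pads swing forward as they close: fully open they stand 13 mm farther back than shut.
Start: joints at [1.152, 0.313, 0.046, 1.304, 0, 1.431], TCP at [158.266, 552.834, 217.723] pointing down, gripper open.
Joint ranges: [-2.76, 2.76], [-0.86, 1.69], [-1.03, 1.26], [-2.2, 2.34], [-1.47, 1.5], [-3.14, 3.14]. Speed limits (rad/s): [2.57, 2.57, 3.14, 3.14, 3.14, 3.14].

INTERFACE

Orientations are given as a unit quaternion [w, x, y, z].
In Python, from station import bot, eoat, vision, workorder gives the robot as it stands. Calls block until the motion is done:
- bot.move_ptp(position, orientation): joint-space move of the TCP to a pose.
- bot.servo_line(position, rotation=None, feed=150, stop_force=None): straight line of the TCP; rotation=None keeps the orientation; feed is the mean speed in mm/s. With stop_force (N) it stops when the force on the tool has changed by that much, and returns True; else False.
- bot.move_joints(angles): joint-space move.
- eoat.grip(opening): opening from 0.0 (shut) to 1.0 (fully open); the grip force is fixed at half the most; returns when the fingers have stopped.
- bot.wait(seconds).
- bot.inverse_kinematics(position, orientation): joint angles nearest the present ones, or None.
- bot.sense(): the state.
- vision.camera(name): name is "scene" or "top" or "wrist"; returns (picture, depth): 400x640x3 uint8, red, green, blue; 400x640 float32, mm along the optical axis (not along the pixel's ray), 0 where there is no reading.
- vision.camera_model(name): a dict with "intrinsics" (3x3 intrinsics, pixels), "pose" (4x4, takes a point from camera to world coordinates). Camera axes: x right, y down, z forward; pixel columns grow to the right and rows downward; lengths in mm; the calibration is good to about 2 mm. A picture is of the moment at which its call begins: read the wrist's pose just before it. camera_model takes no time and is no camera call; for the wrist camera it gives the pose at the moment of the call.
A pose or a line that the arm cannot do raises bot.PlanningError and nothing moves.
- workorder.hand_in(): hands the job in; it is judged then, once.
The state is a dict: "time_s": time; "joint_pos": joint angles; "dq": joint speeds; "tau": joint torques, N m; "position": TCP position; "tool_rot": TCP orientation; "wrist_force": force on the tool from outside, world axes, zero at the start; "wrist_torque": the same for the moment, N m; "gripper_width": opening from 0.0 (shut) to 1.0 (fully open); "gripper_force": force on a finger pad.
Only numpy, scipy, OpenCV 4.12 (cv2) and the standard library are available. Lean on these libraries where they do the work, as an engineer would, in place of code of your own. Each camera call takes 0.05 s, during which the arm holds its last target. There are 200 camera calls.

TASK

The bedside fan lies on its back with its front guard off, ready for cleaning. Unscrew the blade nut, which has a reverse (left-hand) thread, without forcing the thread or pressing on the blades, lift it off, and set it down upright in the shallow dish without dropping it. Leave the dish and the other things where they are.

Things in the scene. Friction and masses are not known exactly. Their poses are not given: they have to be found in the camera images.
- nut: The blade nut: black twelve-sided plastic knob, 40 mm over the flats (43 mm over corners), 34 mm high, about 40 g, closed top, open below; origin at the centre of its open underside, z up along its axis. It stands on the hub at the middle of the fan, higher than blades and rim, with free space all round. Reverse thread: comes off clockwise seen from above, rising about 2 mm per radian.
- nut_top (a point): Centre of the nut's top face, 34 mm above its origin. How far on the nut is cannot be seen: it lets go after 0.35 to 2.2 rad of clockwise turn, and for some 0.4 rad beyond that can be lifted straight off; further clockwise is a hard stop. Until it lets go it will not lift: a light pull of 5 N is enough to tell.
- stud: Fixed threaded steel stud of the fan, hidden inside the nut, top 106 mm above the table; origin and axes are those of fan. The springy hub loads the thread with 5 to 12 N, so turning takes some 0.1 to 0.3 N m (a 30 N grip holds). Counter-clockwise the nut tightens to a hard stop. Over 35 N on the thread, turning or pulling, is forcing it.
- fan: The white fan lying face up, fixed to the table: round rear guard 221 mm across with its rim 78 mm above the table; origin at the centre of its underside on the table, z up; the nut's axis is this z axis.
- blades: Three grey blades, 182 mm across, with a 52 mm hub under the nut; origin at the centre of the hub's top, 80 to 86 mm above the table: it yields up and down by some mm on a spring and does not turn. Finger tips must stay above it.
- dish: Round white shallow ceramic dish, loose, 136 mm across the rim, 16 mm high, inner floor 5 mm above the table and about 108 mm across; origin at the centre of its underside. It may stand on either side of the robot's middle line, the fan on the other.
- speaker: Bystander: round blue-grey speaker, 94 mm wide, 80 mm high; origin under its centre.
- clock: Bystander: small black alarm clock, 40 x 70 x 54 mm high, nearest the robot; origin under its centre.
- book: Bystander: closed book, 130 x 190 x 24 mm; origin under its centre.
Mind the look-alikes: they are no part of the job. Leave any blue or brown look-alike of the nut alone. Several things have the shape of the dish; the one meant has the colours described above.

How it is judged:
By the outcome, as a careful person would: the job done as asked, in the order asked, and still so for the second after the job is handed in, with the robot touching nothing.
It also fails if it takes over 67 s, if anything falls off the work surface, if the arm or the gripper's body presses on something with over 40 N, if the wrist force passes 120 N, or if a joint passes its speed limit or range.

## Working session

There is one attempt and no reset: what is moved stays moved. The work goes in short steps, each a Python script; the robot and the scene stay as the last script left them, time stands still between calls to the robot, and variables do not carry over. Pictures are saved under pics/ and viewed, at most 13 in all, crops included, and the job is handed in when it is done.

```bash
mkdir -p pics
python3 - <<'E'
from station import bot, eoat, vision, workorder
import cv2,numpy as np
for n in("top","scene"):
    p,d=vision.camera(n); m=vision.camera_model(n)
    cv2.imwrite(f"pics/{n}1.png",cv2.cvtColor(p,cv2.COLOR_RGB2BGR)); np.savez(f"{n}1.npz",p=p,d=d,K=m["intrinsics"],T=m["pose"])
    print(n,np.round(m["intrinsics"],1).tolist(),np.round(m["pose"],3).tolist())
s=bot.sense();print(s)
E
```

```text
top [[386.7, 0.0, 328.3], [0.0, 386.7, 201.3], [0.0, 0.0, 1.0]] [[-0.071, -0.978, 0.198, 400.727], [-0.998, 0.069, -0.015, 79.087], [0.001, -0.199, -0.98, 990.776], [0.0, 0.0, 0.0, 1.0]]
scene [[400.2, 0.0, 327.6], [0.0, 400.2, 192.6], [0.0, 0.0, 1.0]] [[0.344, 0.505, -0.792, 1390.011], [0.939, -0.178, 0.295, -229.665], [0.008, -0.845, -0.535, 635.438], [0.0, 0.0, 0.0, 1.0]]
{'time_s': 0.1, 'joint_pos': array([1.15239472e+00, 3.13922666e-01, 4.50871082e-02, 1.30357683e+00,
       8.32126733e-06, 1.43115533e+00]), 'dq': array([ 5.53077369e-04, -4.27470567e-04,  3.62874981e-03,  8.43228856e-05,
        7.91973806e-04,  2.58937863e-05]), 'tau': array([ 3.22052889e-03, -4.81723130e+01,  2.99245656e+01,  1.25751510e-02,
       -1.09355713e-04,  4.04418216e-06]), 'position': array([158.05642451, 552.3622068 , 216.89730089]), 'tool_rot': array([-2.26543025e-04,  1.38929411e-01,  9.90301957e-01, -7.75633118e-04]), 'wrist_force': array([ 0.10355096, -0.19385902, -0.15157167]), 'wrist_torque': array([-0.00147969, -0.0389817 ,  0.00788083]), 'gripper_force': 0.0, 'gripper_width': 1.0033837493577444}
```

View pics/top1.png

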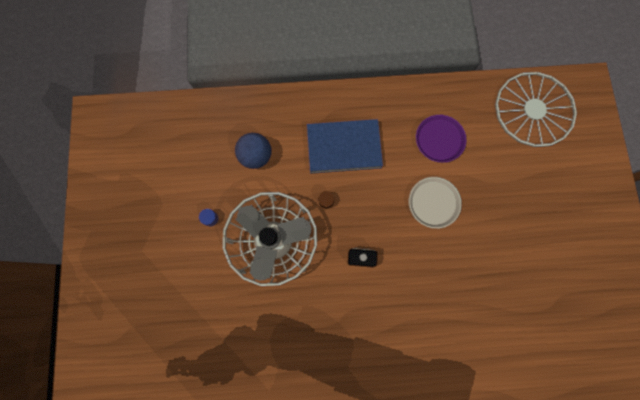

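View pics/scene1.png

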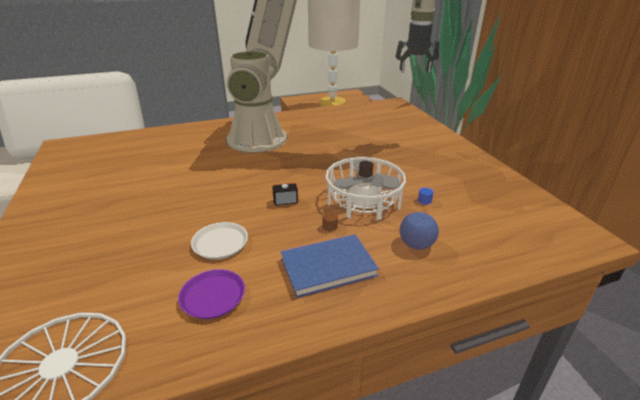

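The top view shows these nut candidates:
- black knob on the fan hub, (268,237): the one described
- blue look-alike, (208,217)
- brown look-alike, (327,200)
- black clock, (362,258)

Dish candidates:
- white dish, (435,203): the one described
- purple dish, (441,138)
- white loose guard, (536,109)

The scene view agrees, with the nut at (366,168) and the dish at (220,241).

```bash
cat > h.py <<'E'
import numpy as np, cv2
def load(n): return np.load(n+"1.npz")
def ray(f,u,v):
    K,T=f["K"],f["T"]; d=T[:3,:3]@np.linalg.solve(K,[u,v,1.]); return T[:3,3],d
def onplane(f,u,v,z):
    o,d=ray(f,u,v); return o+d*(z-o[2])/d[2]
def cloud(f):
    K,T,d=f["K"],f["T"],f["d"]; v,u=np.mgrid[:400,:640]
    P=np.stack([(u-K[0,2])/K[0,0]*d,(v-K[1,2])/K[1,1]*d,d],-1)
    return P@T[:3,:3].T+T[:3,3]
def circ(x,y):
    A=np.c_[2*x,2*y,np.ones(len(x))]; c=np.linalg.lstsq(A,x*x+y*y,rcond=None)[0]
    return c[0],c[1],np.sqrt(c[2]+c[0]**2+c[1]**2)
E
python3 - <<'E'
from h import *
t=load("top"); s=load("scene")
for n,f,(u,v) in(("top",t,(268,237)),("scene",s,(366,168))):
    C=cloud(f); p=f["p"].astype(int); m=np.zeros((400,640),bool); m[v-16:v+17,u-16:u+17]=1
    dark=m&(p.max(2)<45); Z=C[...,2]
    print(n,"dark",dark.sum(),np.round(np.percentile(Z[dark],[5,50,90,97]),1))
    top=m&(Z>np.percentile(Z[dark],90)-6)&(Z<150)&dark
    q=C[top]; print(" top pts",len(q),q.mean(0).round(1),q.min(0).round(1),q.max(0).round(1))
# nut top by ray at pixel centre of top-cloud
    vv,uu=np.nonzero(top); print(" px",uu.mean(),vv.mean(),onplane(f,(uu.min()+uu.max())/2,(vv.min()+vv.max())/2,118).round(1))
# rims
for n,f,box,z in(("fan",t,(215,325,185,292),78),("dish",t,(405,466,172,234),16),("dish s",s,(188,252,220,264),16)):
    u0,u1,v0,v1=box; p=f["p"][v0:v1,u0:u1].astype(int)
    m=((p.min(2)>95)&(p.max(2)-p.min(2)<60)).astype(np.uint8)
    cs=cv2.findContours(m,cv2.RETR_EXTERNAL,cv2.CHAIN_APPROX_NONE)[0]
    h=cv2.convexHull(np.vstack([c for c in cs if len(c)>10]))
    k=np.zeros_like(m);cv2.drawContours(k,[h],-1,1,1);vv,uu=np.nonzero(k)
    P=np.array([onplane(f,a+u0,b+v0,z) for a,b in zip(uu,vv)])
    c=circ(P[:,0],P[:,1]); print(n,m.sum(),np.round(c,1),"resid",np.abs(np.hypot(P[:,0]-c[0],P[:,1]-c[1])-c[2]).max().round(1))
img=np.hstack([cv2.resize(t["p"][190:290,215:325],(440,400)),cv2.resize(s["p"][145:220,320:410],(360,400))])
cv2.imwrite("pics/crop1.png",img[:,:,::-1])
E
```

```text
top dark 268 [ 97.  115.6 117.8 119. ]
 top pts 236 [508.  209.4 115.7] [489.  189.9 111.8] [526.6 228.2 120.4]
 px 267.39406779661016 235.83474576271186 [507.4 208.9 118. ]Traceback (most recent call last):
  File "<stdin>", line 6, in <module>
    return _quantile_unchecked(
        a, q, axis, out, overwrite_input, method, keepdims, weights)
    return _ureduce(a,
                    func=_quantile_ureduce_func,
    ...<5 lines>...
                    overwrite_input=overwrite_input,
                    method=method)
    r = func(a, **kwargs)
    result = _quantile(arr,
                       quantiles=q,
    ...<2 lines>...
                       out=out,
                       weights=wgt)
    slices_having_nans = np.isnan(arr[-1, ...])
                                  ~~~^^^^^^^^^
IndexError: index -1 is out of bounds for axis 0 with size 0
```

Run:
```python
from h import *
t=load("top"); s=load("scene")
C=cloud(s); Z=C[...,2]; m=np.zeros((400,640),bool); m[155:185,350:382]=1
print("scene nut rgb",s["p"][168,366]); m&=(s["p"].max(2)<75)&(Z>105)&(Z<135)&(np.hypot(C[...,0]-508,C[...,1]-209)<30); q=C[m]
print(len(q),q.mean(0).round(1),q.min(0).round(1),q.max(0).round(1),np.percentile(q[:,2],[50,90]))
for n,f,box,z in(("fan",t,(215,325,185,292),78),("dish",t,(405,466,172,234),16),("dish s",s,(188,252,220,264),16)):
    u0,u1,v0,v1=box; p=f["p"][v0:v1,u0:u1].astype(int)
    m=((p.min(2)>95)&(p.max(2)-p.min(2)<60)).astype(np.uint8)
    cs=cv2.findContours(m,cv2.RETR_EXTERNAL,cv2.CHAIN_APPROX_NONE)[0]
    h=cv2.convexHull(np.vstack([c for c in cs if len(c)>10]))
    k=np.zeros_like(m);cv2.drawContours(k,[h],-1,1,1);vv,uu=np.nonzero(k)
    P=np.array([onplane(f,a+u0,b+v0,z) for a,b in zip(uu,vv)])
    c=circ(P[:,0],P[:,1]); print(n,m.sum(),np.round(c,1),"resid",np.abs(np.hypot(P[:,0]-c[0],P[:,1]-c[1])-c[2]).max().round(1))
img=np.hstack([cv2.resize(t["p"][190:290,215:325],(440,400)),cv2.resize(s["p"][145:220,320:410],(360,400))])
cv2.imwrite("pics/crop1.png",img[:,:,::-1])
```

```text
scene nut rgb [60 48 38]
91 [519.6 205.  112.2] [495.5 188.6 105.1] [533.1 222.7 116.6] [113.25540692 115.47143227]
fan 1265 [508.6 210.9 111.1] resid 1.9
dish 2088 [ 577.8 -208.3   66.6] resid 1.7
dish s 1624 [ 583.6 -209.8   68.8] resid 4.4
```

View pics/crop1.png

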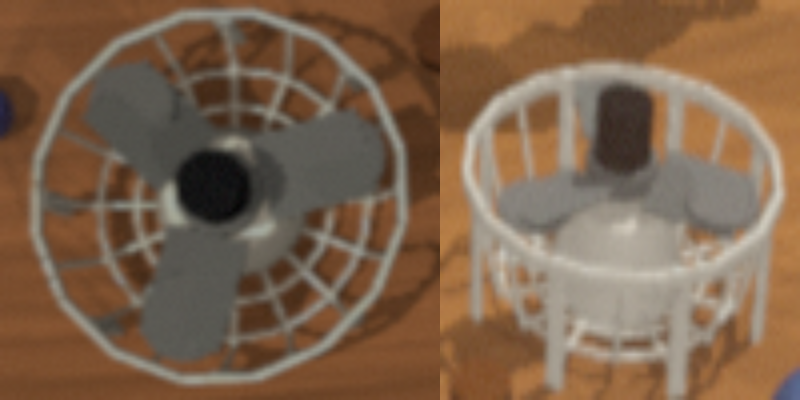

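The crop confirms it: the black knob stands on the hub at the fan centre, with the rim fit (508.6, 210.9) and R = 111 as given. The nut is at about (508, 210) with its top at about 116 to 118. The dish is at about (579, -208), R = 67. Next I move above the nut with q6 low, so the whole clockwise turn fits in one grasp.

```bash
cat >> h.py <<'E'
def quat(yaw):  # tool down, tool x axis at angle yaw in world
    return np.array([0,np.cos(yaw/2),np.sin(yaw/2),0])
E
python3 - <<'E'
from h import *
from station import bot,vision
for y in np.arange(-3,3.2,.75):
    j=bot.inverse_kinematics([508,210,220],quat(y)); print(round(y,2),None if j is None else np.round(j,2))
y=1.9
bot.move_ptp([508,210,220],quat(y)); s=bot.sense();print(s["time_s"],s["joint_pos"].round(3),s["position"].round(1),s["wrist_force"].round(2))
m=vision.camera_model("wrist");p,d=vision.camera("wrist")
np.savez("wrist1.npz",p=p,d=d,K=m["intrinsics"],T=m["pose"]);cv2.imwrite("pics/w1.png",p[:,:,::-1]);print(m["pose"].round(2).tolist(),m["intrinsics"][0,0])
t=bot.sense()["time_s"]; bot.servo_line([508,210,220.6],quat(y-.25),feed=1); s=bot.sense(); print("rot time",s["time_s"]-t,s["joint_pos"][5])
E
```

```text
-3.0 [ 0.25  0.26 -0.02  1.29  0.    0.1 ]
-2.25 [ 0.25  0.26 -0.02  1.29  0.   -0.65]
-1.5 [ 0.25  0.26 -0.02  1.29  0.   -1.4 ]
-0.75 [ 0.25  0.26 -0.02  1.29  0.   -2.15]
0.0 [ 0.25  0.26 -0.02  1.29  0.   -2.9 ]
0.75 [ 0.25  0.26 -0.02  1.29  0.    2.64]
1.5 [ 0.25  0.26 -0.02  1.29  0.    1.89]
2.25 [ 0.25  0.26 -0.02  1.29  0.    1.14]
3.0 [ 0.25  0.26 -0.02  1.29  0.    0.39]
1.8833 [ 0.247  0.263 -0.016  1.291  0.     1.488] [507.6 210.8 220. ] [0.27 0.13 0.5 ]
[[0.95, 0.31, 0.1, 481.91], [0.33, -0.9, -0.3, 288.25], [-0.0, 0.32, -0.95, 375.36], [0.0, 0.0, 0.0, 1.0]] 305.57743785724597
rot time 0.3999999999999999 1.7349201153597307
```

View pics/w1.png

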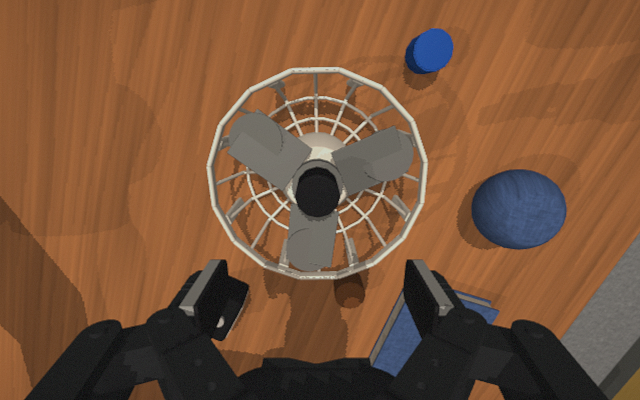

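The nut is at (318,190) in the wrist view, clear all round, with the fingers well away. Increasing q6 turns clockwise. I'll take one straight-down wrist picture to get the flats' angle and a precise centre.

Run:
```python
from h import *
from scipy.spatial.transform import Rotation as R
from station import bot,vision
s=bot.sense(); m=vision.camera_model("wrist"); C=m["pose"]; K=m["intrinsics"]
def T(p,q): M=np.eye(4); M[:3,:3]=R.from_quat(q,scalar_first=True).as_matrix(); M[:3,3]=p; return M
tc=np.linalg.inv(T(s["position"],s["tool_rot"]))@C
print(tc.round(3).tolist())
best=None
for y in np.arange(-1.5,2.6,.5):
    # vertical camera above nut, image x axis as for tool yaw y
    ax=R.from_quat(quat(y),scalar_first=True).as_matrix()@tc[:3,0]; ax[2]=0; ax/=np.linalg.norm(ax); z=np.array([0,0,-1.])
    W=np.eye(4); W[:3,:3]=np.c_[ax,np.cross(z,ax),z]; W[:3,3]=[508,210,300]
    G=W@np.linalg.inv(tc); q=R.from_matrix(G[:3,:3]).as_quat(scalar_first=True)
    j=bot.inverse_kinematics(G[:3,3],q)
    print(round(y,2),G[:3,3].round(0),None if j is None else j.round(2))
    if j is not None and best is None and j[5]<0: best=(G[:3,3],q)
if best:
    bot.move_ptp(*best); bot.wait(.3); m=vision.camera_model("wrist"); p,d=vision.camera("wrist")
    np.savez("wrist1.npz",p=p,d=d,K=m["intrinsics"],T=m["pose"]); print(bot.sense()["time_s"],m["pose"].round(3).tolist())
    c=np.linalg.inv(m["pose"])@[508,210,116.5,1]; u,v=(K@c[:3]/c[2])[:2]; print("expect",u,v)
    u,v=int(u),int(v); cv2.imwrite("pics/w2.png",cv2.resize(p[max(v-70,0):v+70,u-90:u+90],None,fx=4,fy=4,interpolation=cv2.INTER_CUBIC)[:,:,::-1])
    print(np.percentile(p[v-15:v+15,u-15:u+15],[5,50,95]), p[v,u-60:u+60:3].max(1))
```

```text
[[0.001, -0.948, -0.317, 81.839], [1.0, 0.001, -0.001, 0.77], [0.001, -0.317, 0.948, -155.322], [0.0, 0.0, 0.0, 1.0]]
-1.5 [507. 238. 127.] [ 0.46  0.45 -0.02  1.23 -0.3  -1.16]
-1.0 [493. 234. 127.] [ 0.48  0.3  -0.24  1.   -0.32 -1.67]
-0.5 [483. 224. 127.] [ 0.43  0.15 -0.45  0.78 -0.26 -2.23]
0.0 [480. 211. 127.] [ 0.32  0.04 -0.58  0.64 -0.1  -2.84]
0.5 [483. 197. 127.] [ 0.17  0.01 -0.61  0.64  0.1   2.83]
1.0 [492. 187. 127.] [ 0.05  0.09 -0.51  0.77  0.26  2.22]
1.5 [505. 182. 127.] [ 0.    0.23 -0.33  0.98  0.32  1.65]
2.0 [519. 184. 127.] [ 0.02  0.39 -0.12  1.2   0.3   1.15]
2.5 [530. 193. 127.] [0.09 0.52 0.09 1.38 0.21 0.7 ]
5.1417 [[-0.997, -0.071, -0.002, 509.499], [-0.071, 0.997, -0.001, 210.964], [0.002, -0.001, -1.0, 299.909], [0.0, 0.0, 0.0, 1.0]]
expect 317.862836347563 199.65157843272436
[24. 29. 33.] [ 94  96  72  75  75  68 155 156  78  25  27  27  28  28  29  28  25  29
  30  33  34  29  29  32  28  30  29  34  29  32  22  86  71  81  84  83
  82  84  83  83]
```

View pics/w2.png

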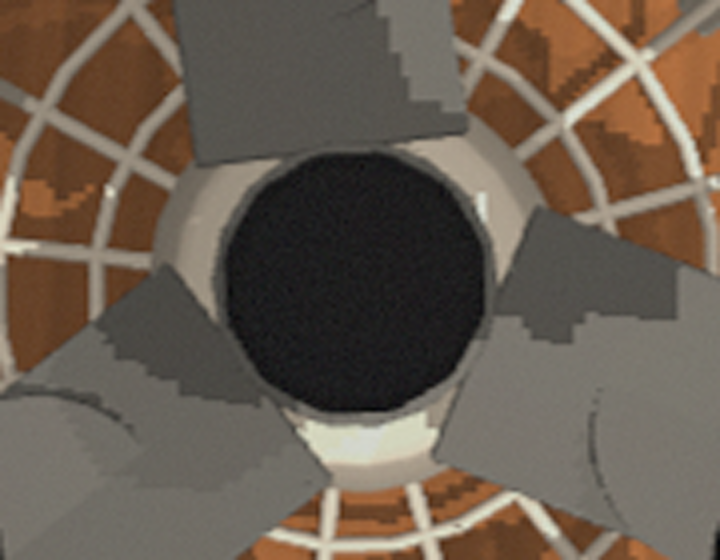

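The dark knob fills the crop centre (crop (357,282), full picture ≈ (316,199.5)), with the hub ring below it. Next come the subpixel edge fit, alignment to the flats, and the approach and grasp.

Run:
```python
from h import *
from scipy.ndimage import map_coordinates
import json
w=load("wrist"); g=w["p"].max(2).astype(float); c=np.array([316.3,199.5])
th=np.linspace(0,2*np.pi,360,endpoint=False); r=np.arange(24,44,.1)
for _ in range(3):
    I=map_coordinates(g,[c[1]+np.outer(np.sin(th),r),c[0]+np.outer(np.cos(th),r)],order=1)
    e=r[np.argmax(I>50,1)]; x,y=c[0]+e*np.cos(th),c[1]+e*np.sin(th)
    a,b,rad=circ(x,y); c=np.array([a,b])
h=[abs(np.mean((e-e.mean())*np.exp(-1j*k*th))) for k in range(1,20)]; print("centre",c,rad,"harm",np.round(h,3))
z=116.5
P=np.array([onplane(w,i,j,z) for i,j in zip(x,y)]); cx,cy,R_=circ(P[:,0],P[:,1]); print("nut",cx,cy,R_,"depth top z",np.median(cloud(w)[190:209,306:326,2]))
e=np.hypot(P[:,0]-cx,P[:,1]-cy); t=np.arctan2(P[:,1]-cy,P[:,0]-cx)
F=np.mean((e-e.mean())*np.exp(-1j*12*t)); corner=np.degrees(np.angle(F.conjugate()))/12
print("amp",abs(F)*2,"corner deg mod 30",corner%30,"flat",(corner+15)%30)
json.dump(dict(n=[cx,cy],flat=(corner+15)%30),open("nut.json","w"))
```

```text
centre [315.18082574 199.23544044] 32.6655097599631 harm [0.    0.045 0.008 0.007 0.014 0.029 0.004 0.01  0.012 0.011 0.011 0.184
 0.009 0.007 0.011 0.009 0.012 0.008 0.015]
nut 509.61863901582234 209.8628142276438 19.60605719129061 depth top z 114.73203308156312
amp 0.2206336011410096 corner deg mod 30 20.61132857102058 flat 5.6113285710205805
```

The 12-fold edge harmonic is clear: flats at 5.6° mod 30, centre ≈ (509.3, 210). Approaching and gripping.

Run:
```python
from h import *
from station import bot,eoat
y=np.radians(5.61-90); X=[509.2,210.0]
bot.servo_line([507,238,190])
bot.move_ptp(X+[190],quat(y))
print(bot.sense()["wrist_force"].round(2))
print(bot.servo_line(X+[105],quat(y),feed=60,stop_force=6))
s=bot.sense();print(s["time_s"],s["joint_pos"].round(3),s["position"].round(2),s["wrist_force"].round(2))
eoat.grip(0.3)
s=bot.sense();print(s["time_s"],s["position"].round(2),s["wrist_force"].round(2),s["wrist_torque"].round(3),s["gripper_width"],s["gripper_force"])
```

```text
[-0.49  0.27  0.46]
False
7.6667 [ 0.245  0.326 -0.219  1.025  0.    -1.423] [509.52 210.11 105.44] [-0.61 -0.19  0.76]
8.2667 [509.22 210.01 105.01] [-0.26  0.11 -0.  ] [-0.059  0.006  0.01 ] 0.294999051664368 0.0
```

Run:
```python
from h import *
from station import bot,eoat,vision
eoat.grip(0.0)
s=bot.sense();print(s["time_s"],s["position"].round(2),s["wrist_force"].round(2),s["wrist_torque"].round(3),s["gripper_width"],s["gripper_force"])
p,d=vision.camera("wrist"); cv2.imwrite("pics/w3.png",p[:,:,::-1])
```

```text
8.6333 [509.18 210.01 104.99] [-0.55 -0.36 -0.21] [-0.035 -0.009  0.027] 0.0012164692096345612 0.0
```

View pics/w3.png

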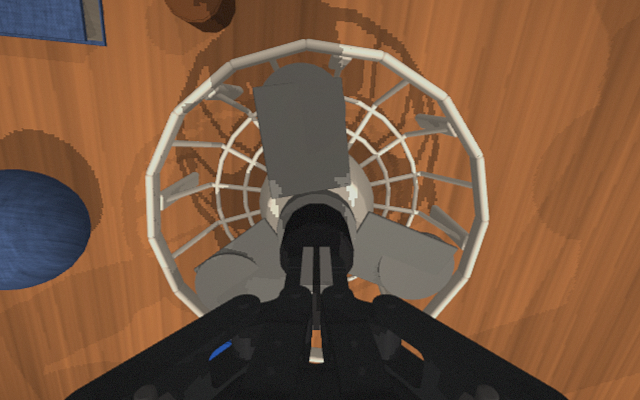

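Run:
```python
from h import *
from station import bot,eoat,vision
s=bot.sense();m=vision.camera_model("wrist");p,d=vision.camera("wrist")
np.savez("wrist1.npz",p=p,d=d,K=m["intrinsics"],T=m["pose"]); w=load("wrist"); C=cloud(w)
print(s["position"],s["tool_rot"],m["pose"].round(2).tolist())
for u,v in((317,215),(317,225),(317,235),(300,240),(335,240),(290,260),(345,260),(310,250),(325,250),(310,270),(310,290),(317,190),(317,195)): print(u,v,C[v,u].round(1),p[v,u])
pt,dt=vision.camera("top"); f=dict(load("top")); f["d"]=dt; f["p"]=pt; print("top nut px",cloud(f)[228:244:4,262:276:3].round(0).tolist())
cv2.imwrite("pics/t2.png",cv2.resize(pt[190:290,215:325],None,fx=5,fy=5)[:,:,::-1])
```

```text
[509.20855727 210.00379367 104.99710623] [-3.44192891e-06  7.40863571e-01 -6.71655544e-01 -5.13011231e-06] [[-1.0, -0.09, -0.03, 517.92], [-0.1, 0.94, 0.31, 129.26], [0.0, 0.32, -0.95, 260.3], [0.0, 0.0, 0.0, 1.0]]
317 215 [511.2 189.5 103.4] [23 25 23]
317 225 [511.1 190.8 114.2] [22 21 21]
317 235 [510.5 196.4 114.4] [26 26 24]
300 240 [519.1 200.5 113.8] [25 26 25]
335 240 [500.8 198.5 114.1] [26 26 24]
290 260 [522.9 203.9 129.4] [25 28 27]
345 260 [493.9 210.  113.7] [37 37 39]
310 250 [513.7 199.7 125.5] [91 88 83]
325 250 [506.4 198.9 125.6] [91 87 81]
310 270 [513.4 199.5 144.2] [92 86 83]
310 290 [512.9 202.4 154.7] [107 103  96]
317 190 [511.6 184.1  73.2] [80 76 71]
317 195 [511.5 185.   81. ] [86 83 78]
top nut px [[[477.0, 165.0, 460.0], [478.0, 162.0, 454.0], [479.0, 160.0, 441.0], [482.0, 158.0, 420.0], [503.0, 174.0, 270.0]], [[460.0, 152.0, 545.0], [475.0, 166.0, 430.0], [477.0, 163.0, 418.0], [493.0, 177.0, 290.0], [497.0, 175.0, 260.0]], [[455.0, 151.0, 552.0], [473.0, 170.0, 403.0], [486.0, 182.0, 293.0], [488.0, 179.0, 273.0], [507.0, 195.0, 115.0]], [[449.0, 149.0, 563.0], [479.0, 188.0, 292.0], [481.0, 185.0, 273.0], [498.0, 201.0, 119.0], [498.0, 195.0, 115.0]]]
```

View pics/t2.png

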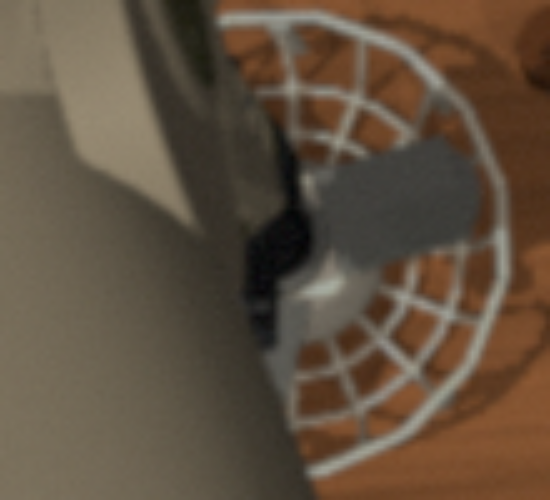

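The wrist depth says the shut fingertips (310,250) are at about z 120 or higher, above the nut top at 114, although the reported TCP is at 105. A side look with the scene camera should settle it.

Run:
```python
from h import *
from station import bot,eoat,vision
p,d=vision.camera("scene"); f=dict(load("scene")); f["d"]=d; C=cloud(f)
cv2.imwrite("pics/s2.png",cv2.resize(p[85:215,310:430],None,fx=4.6,fy=4.6,interpolation=cv2.INTER_CUBIC)[:,:,::-1])
for v in range(135,190,3): print(v,C[v,362:376:4].round(0).tolist())
K,T=f["K"],f["T"]
for z in(91,105,116,130):
    c=np.linalg.inv(T)@[509.2,210,z,1]; print(z,(K@c[:3]/c[2])[:2].round(1))
# wrist: finger lowest visible z
w=load("wrist"); Cw=cloud(w); m=(Cw[...,2]>116)&(np.hypot(Cw[...,0]-509,Cw[...,1]-210)<25); print("min finger z", np.percentile(Cw[m][:,2],[0,1,5]))
```

```text
135 [[506.0, 195.0, 198.0], [531.0, 194.0, 209.0], [538.0, 202.0, 211.0], [549.0, 208.0, 215.0]]
138 [[509.0, 194.0, 191.0], [529.0, 196.0, 200.0], [541.0, 202.0, 204.0], [536.0, 216.0, 200.0]]
141 [[507.0, 196.0, 181.0], [528.0, 197.0, 190.0], [525.0, 210.0, 187.0], [561.0, 203.0, 204.0]]
144 [[502.0, 199.0, 170.0], [528.0, 198.0, 181.0], [505.0, 221.0, 168.0], [564.0, 202.0, 197.0]]
147 [[503.0, 199.0, 161.0], [526.0, 199.0, 172.0], [545.0, 201.0, 180.0], [557.0, 207.0, 185.0]]
150 [[496.0, 203.0, 148.0], [524.0, 201.0, 162.0], [546.0, 202.0, 172.0], [543.0, 215.0, 168.0]]
153 [[508.0, 197.0, 146.0], [516.0, 205.0, 148.0], [522.0, 214.0, 150.0], [255.0, 367.0, -2.0]]
156 [[503.0, 200.0, 134.0], [521.0, 204.0, 142.0], [521.0, 216.0, 140.0], [278.0, 356.0, -1.0]]
159 [[508.0, 198.0, 127.0], [524.0, 203.0, 134.0], [523.0, 215.0, 132.0], [430.0, 276.0, 76.0]]
162 [[502.0, 202.0, 115.0], [518.0, 206.0, 122.0], [511.0, 222.0, 115.0], [317.0, 337.0, -2.0]]
165 [[518.0, 195.0, 115.0], [522.0, 205.0, 115.0], [526.0, 215.0, 115.0], [335.0, 328.0, -3.0]]
168 [[520.0, 194.0, 106.0], [529.0, 202.0, 110.0], [531.0, 213.0, 109.0], [351.0, 321.0, -4.0]]
171 [[522.0, 194.0, 98.0], [530.0, 202.0, 101.0], [530.0, 214.0, 98.0], [378.0, 307.0, 1.0]]
174 [[523.0, 194.0, 89.0], [526.0, 205.0, 89.0], [532.0, 214.0, 90.0], [520.0, 232.0, 80.0]]
177 [[527.0, 193.0, 82.0], [531.0, 203.0, 82.0], [533.0, 214.0, 81.0], [531.0, 228.0, 77.0]]
180 [[535.0, 189.0, 77.0], [534.0, 202.0, 74.0], [539.0, 212.0, 75.0], [540.0, 224.0, 73.0]]
183 [[518.0, 198.0, 57.0], [522.0, 209.0, 57.0], [545.0, 209.0, 70.0], [549.0, 219.0, 70.0]]
186 [[532.0, 192.0, 56.0], [538.0, 201.0, 57.0], [541.0, 212.0, 57.0], [546.0, 222.0, 58.0]]
189 [[541.0, 188.0, 52.0], [543.0, 199.0, 51.0], [547.0, 209.0, 51.0], [548.0, 222.0, 49.0]]
91 [365.3 170.1]
105 [365.6 165.7]
116 [365.8 162.2]
130 [366.1 157.7]
min finger z [116.00839502 125.83250625 137.65689472]
```

View pics/s2.png

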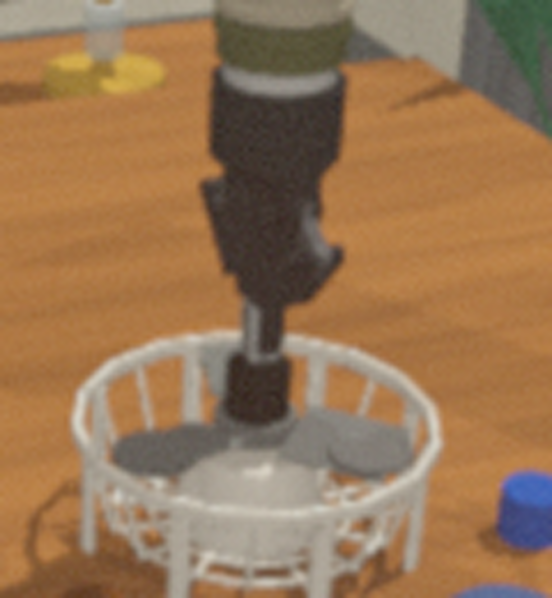

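The side view shows the fingertips sitting just above the nut top, with the nut untouched. So the real tips are about 30 mm farther back than stated. I'll lift, half open, and measure the tips' true offset in the wrist depth.

Run:
```python
from h import *
from scipy.spatial.transform import Rotation as R
from station import bot,eoat,vision
bot.servo_line([509.2,210,170],feed=120)
out=[]
for o in(.55,1.):
    eoat.grip(o); bot.wait(.2)
    s=bot.sense();m=vision.camera_model("wrist");p,d=vision.camera("wrist")
    np.savez("wrist1.npz",p=p,d=d,K=m["intrinsics"],T=m["pose"]); C=cloud(load("wrist"))
    L=(C-s["position"])@R.from_quat(s["tool_rot"],scalar_first=True).as_matrix()  # tool coords
    v,u=np.mgrid[:400,:640]
    for sg in(-1,1):
        k=(np.abs(L[...,0])<25)&(sg*L[...,1]>0)&(np.abs(L[...,1])<70)&(L[...,2]<30)&(L[...,2]>-70)&(d>0)
        q=L[k]; i=np.argsort(-q[:,2]); print(o,s["gripper_width"].round(3),sg,"tip z pct",np.percentile(q[:,2],[90,97,99,100]).round(1),"inner |y|",np.percentile(np.abs(q[i[:60],1]),[0,10,50,90]).round(1),"x",np.percentile(q[i[:60],0],[5,95]).round(1), "px",u[k][i[0]],v[k][i[0]])
    out.append(p)
print(s["position"],s["wrist_force"].round(1),s["time_s"])
cv2.imwrite("pics/w4.png",np.hstack([cv2.resize(x[:,100:540],(390,355)) for x in out])[:,:,::-1])
```

```text
Traceback (most recent call last):
AttributeError: 'float' object has no attribute 'round'
```

Run:
```python
from h import *
from scipy.spatial.transform import Rotation as R
from station import bot,eoat,vision
out=[]
for o in(.55,1.):
    eoat.grip(o); bot.wait(.2)
    s=bot.sense();m=vision.camera_model("wrist");p,d=vision.camera("wrist")
    np.savez("wrist1.npz",p=p,d=d,K=m["intrinsics"],T=m["pose"]); C=cloud(load("wrist"))
    L=(C-s["position"])@R.from_quat(s["tool_rot"],scalar_first=True).as_matrix()  # tool coords
    v,u=np.mgrid[:400,:640]
    for sg in(-1,1):
        k=(np.abs(L[...,0])<25)&(sg*L[...,1]>0)&(np.abs(L[...,1])<70)&(L[...,2]<30)&(L[...,2]>-70)&(d>0)
        q=L[k]; i=np.argsort(-q[:,2]); print(o,round(s["gripper_width"],3),sg,"tip z pct",np.percentile(q[:,2],[90,97,99,100]).round(1),"inner |y|",np.percentile(np.abs(q[i[:60],1]),[0,10,50,90]).round(1),"x",np.percentile(q[i[:60],0],[5,95]).round(1), "px",u[k][i[0]],v[k][i[0]])
    out.append(p)
print(s["position"],s["wrist_force"].round(1),s["time_s"])
cv2.imwrite("pics/w4.png",np.hstack([cv2.resize(x[:,100:540],(390,355)) for x in out])[:,:,::-1])
```

```text
0.55 0.546 -1 tip z pct [-30.5 -22.7 -19.1 -14.9] inner |y| [24.  24.1 24.3 26.4] x [-8.9 10.7] px 270 259
0.55 0.546 1 tip z pct [-30.5 -22.8 -19.3 -14.8] inner |y| [22.5 22.6 22.8 24.9] x [-8.6 10.7] px 361 259
1.0 1.003 -1 tip z pct [-33.9 -29.3 -27.5 -25.5] inner |y| [43.  43.3 43.5 43.8] x [-8.9  8.8] px 227 274
1.0 1.003 1 tip z pct [-34.1 -29.6 -27.6 -25.7] inner |y| [41.5 41.6 42.  42.3] x [-8.  9.] px 404 273
[509.20496201 209.99634516 169.99169201] [-0.1  0.3 -0.4] 11.4167
```

View pics/w4.png

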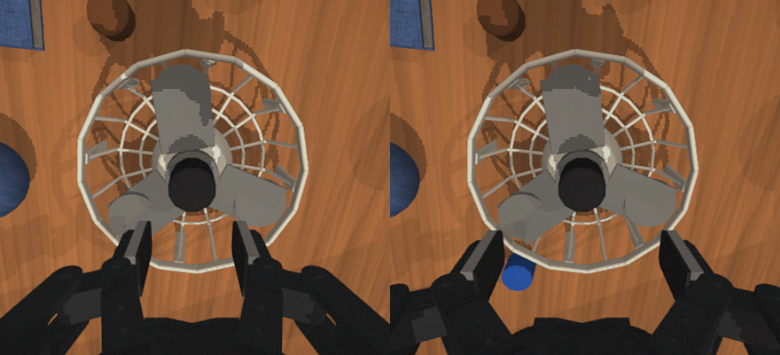

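Both half-open and open views show the pad tips well short of the TCP. The tips are at tool z −15 at opening 0.55 and −26 fully open, symmetric, with a swing that matches. I'll use this measured offset: TCP z = 80 puts the tips at about 94.

Run:
```python
from h import *
from station import bot,eoat
X=[508.9,210.0]; y=np.radians(5.61-90)
eoat.grip(.68)
bot.servo_line(X+[120],quat(y),feed=120)
print(bot.servo_line(X+[80],quat(y),feed=50,stop_force=4))
def pr():
    s=bot.sense();print(round(s["time_s"],2),s["position"].round(2),s["wrist_force"].round(2),s["wrist_torque"].round(3),round(s["gripper_width"],3),s["gripper_force"])
pr(); eoat.grip(0.4); pr(); bot.wait(.2); pr()
```

```text
False
13.38 [509.14 210.08  80.22] [ 0.03  0.21 -0.15] [-0.003 -0.074 -0.006] 0.676 0.0
13.68 [509.21 210.1   80.64] [-1.09  0.72  2.39] [-0.097  0.214 -0.03 ] 0.449 61.58122074790299
13.88 [509.23 210.1   80.53] [-1.7   0.09  5.45] [-0.011  0.261 -0.016] 0.451 61.7536139767617
```

Firm grip at 62 N with little side load. Now the stepwise clockwise turn, rising 2 mm/rad, with 5 N pull tests.

```bash
cat > turn.py <<'E'
from h import *
from station import bot,eoat
X=[508.9,210.0]; y0=np.radians(5.61-90); z0=80.3; a=0.; free=False
def pr(l):
    s=bot.sense();print(l,round(s["time_s"],2),s["position"].round(2),s["wrist_force"].round(1),"tz",round(s["wrist_torque"][2],3),round(s["gripper_width"],3),round(s["joint_pos"][5],2)); return s
while a<2.65:
    a+=.2; z=z0+2*a
    bot.servo_line(X+[z],quat(y0-a),feed=.8); s=pr(f"a={a:.1f}")
    if np.linalg.norm(s["wrist_force"])>20 or abs(s["wrist_torque"][2])>.6: print("ABORT");break
    if a>.35:
        st=bot.servo_line(X+[z+3],quat(y0-a),feed=8,stop_force=5); s=pr(f"   pull {st}")
        if not st: free=True;break
        bot.servo_line(X+[z],quat(y0-a),feed=8)
print("free",free,"a",a)
E
python3 turn.py
```

```text
a=0.2 14.26 [509.38 210.12  80.99] [0.1 0.3 4.1] tz -0.06 0.45 -1.23
a=0.4 14.61 [509.32 210.1   81.38] [1.3 0.3 5.6] tz -0.143 0.448 -1.03
   pull True 14.83 [509.33 210.11  81.51] [0.1 0.1 3.2] tz 0.078 0.452 -1.03
a=0.6 15.47 [509.03 209.99  81.69] [0.6 1.3 5.4] tz -0.02 0.449 -0.83
   pull True 15.7 [509.03 209.97  81.9 ] [0.6 0.5 1.9] tz -0.011 0.455 -0.83
a=0.8 16.32 [509.   210.03  82.05] [-0.5  0.1  5.2] tz -0.095 0.447 -0.63
   pull True 16.55 [509.   210.    82.24] [-0.1 -0.7  2.4] tz 0.015 0.452 -0.63
a=1.0 17.15 [509.01 210.    82.44] [0.6 0.  5.7] tz -0.039 0.452 -0.43
   pull True 17.38 [508.98 210.01  82.63] [1.1 0.5 2.2] tz -0.04 0.449 -0.43
a=1.2 17.98 [508.96 210.    82.84] [-0.2  0.2  4.5] tz -0.055 0.452 -0.23
   pull True 18.22 [508.92 210.    83.04] [ 0.7 -0.3  1.8] tz 0.003 0.451 -0.23
a=1.4 18.82 [508.92 209.99  83.16] [-0.1  0.6  4.3] tz -0.039 0.451 -0.03
   pull True 19.05 [508.9  210.01  83.41] [1.  0.3 2.7] tz 0.05 0.452 -0.02
a=1.6 19.65 [508.94 210.02  83.58] [ 0.2 -0.2  4.9] tz -0.07 0.448 0.17
   pull True 19.88 [508.95 210.01  83.79] [0.6 0.5 2.4] tz 0.035 0.45 0.18
a=1.8 20.48 [508.89 209.98  83.96] [-0.1 -0.1  5.1] tz -0.067 0.451 0.37
   pull True 20.73 [508.83 209.98  84.33] [1.1 0.4 1.5] tz 0.028 0.454 0.38
a=2.0 21.33 [509.06 210.01  84.5 ] [0.2 0.  4.6] tz -0.109 0.451 0.57
   pull True 21.6 [508.55 209.88  84.81] [ 1.7  0.3 -0.5] tz -0.004 0.448 0.58
a=2.2 22.21 [509.26 209.89  84.72] [ 1.4 -1.3  3.5] tz 0.019 0.449 0.77
   pull False 22.73 [508.74 209.67  87.48] [ 1.4 -3.  -1.3] tz 0.03 0.449 0.78
free True a 2.1999999999999997
```

Free at 2.2 rad. Now I lift clear of the stud, carry it over and set it down.

```bash
cat > carry.py <<'E'
from h import *
from station import bot,eoat,vision
y=np.radians(5.61-90)-2.2; q=quat(y)
def pr(l):
    s=bot.sense();print(l,round(s["time_s"],2),s["position"].round(2),s["wrist_force"].round(1),round(s["gripper_width"],3),round(s["gripper_force"],1)); return s
st=bot.servo_line([508.9,210,130],q,feed=40,stop_force=10); pr(f"lift {st}")
if not st:
    bot.servo_line([508.9,210,190],q,feed=150)
    bot.servo_line([579,-208.5,190],q,feed=180); pr("over dish")
    bot.servo_line([579,-208.5,40],q,feed=120); bot.wait(.3); pr("above")
    m=vision.camera_model("wrist");p,d=vision.camera("wrist")
    np.savez("wrist1.npz",p=p,d=d,K=m["intrinsics"],T=m["pose"]);cv2.imwrite("pics/w5.png",p[:,:,::-1])
E
python3 carry.py
```

```text
lift False 23.94 [508.68 209.94 129.67] [-0.1 -0.7 -1. ] 0.453 61.2
over dish 27.0 [ 578.99 -207.78  190.07] [-0.  -0.9 -0.4] 0.449 61.3
above 28.7 [ 579.25 -208.62   40.42] [ 0.3  1.  -0.2] 0.447 61.3
```

View pics/w5.png

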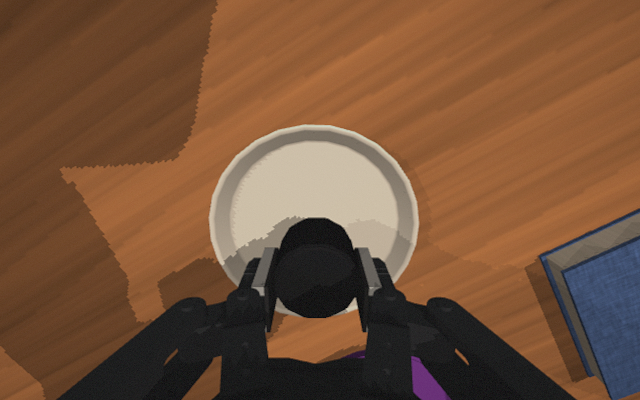

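The nut is held upright between the pads at (316,270), over the white dish (rim u 210–418, v from 125). I'll check the dish centre from this view and lower to contact.

```bash
cat > place.py <<'E'
from h import *
from station import bot,eoat,vision
w=load("wrist"); P=np.array([onplane(w,u,v,16) for u,v in((210,218),(418,218),(314,125),(240,150),(388,152))]); print("dish",np.round(circ(P[:,0],P[:,1]),1))
y=np.radians(5.61-90)-2.2; q=quat(y); X=[579,-208.5]
def pr(l):
    s=bot.sense();print(l,round(s["time_s"],2),s["position"].round(2),s["wrist_force"].round(1),round(s["gripper_width"],3),round(s["gripper_force"],1)); return s
bot.servo_line(X+[12],q,feed=60); pr("near")
st=bot.servo_line(X+[-3],q,feed=10,stop_force=3); s=pr(f"contact {st}")
if st:
    eoat.grip(.55); eoat.grip(.68); pr("open")
    z=s["position"][2]
    bot.servo_line(X+[z+45],q,feed=50); bot.servo_line(X+[180],q,feed=150); pr("up")
    m=vision.camera_model("wrist");p,d=vision.camera("wrist");np.savez("wrist1.npz",p=p,d=d,K=m["intrinsics"],T=m["pose"])
    C=cloud(load("wrist")); k=(p.max(2)<60)&(np.hypot(C[...,0]-579,C[...,1]+208.5)<60)&(C[...,2]<60)
    print("nut in dish",C[k].mean(0).round(1),np.percentile(C[k][:,2],[5,50,95]).round(1),"spread",np.ptp(C[k][:,:2],0).round(1))
    cv2.imwrite("pics/w6.png",p[:,:,::-1])
E
python3 place.py
```

```text
dish [ 577.7 -208.8   66.4]
near 29.37 [ 578.83 -208.39   11.6 ] [-0.4 -0.6  0.3] 0.45 61.3
contact True 30.23 [ 578.93 -208.46    4.21] [1.  0.9 4.1] 0.451 61.8
open 30.74 [ 578.07 -208.05    3.18] [-0.5  0.6 -0.1] 0.681 0.0
up 32.83 [ 578.44 -208.2   178.89] [-0.2 -0.2 -0.4] 0.678 0.0
nut in dish [ 576.2 -206.5   36.3] [23.8 37.7 39. ] spread [39.3 39.1]
```

View pics/w6.png

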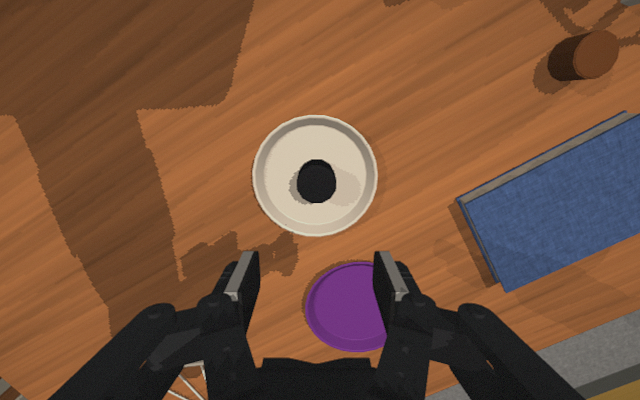

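The nut stands upright in the white dish at (316,180). Its top is at z about 39 (5 + 34), and the arm is clear.

```bash
python3 -c "
from station import workorder; print(workorder.hand_in())"
```

```text
the job is handed in; nothing more can be done
None
```

The blade nut came free after about 2.2 rad clockwise, was lifted off, and now stands upright in the white dish; the job is handed in at about 33 s, with the gripper clear of everything.

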